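# Shim the rocking balance

### The job

The bench balance rocks because its front right foot is too short. Without grasping or lifting anything, push the orange wedge along the worktop, thin end first, under that foot until the balance stands level and no longer rocks; then press firmly down on the blue pad on the corner above that foot to show that it stays level, and let go of everything. Leave the wedge under the foot and do not disturb the other things on the worktop.

Things in the scene. Friction and masses are not known exactly. Their poses are not given: they have to be found in the camera images.
- wedge: Loose orange plastic wedge with five black ribs, 60 g, 100 mm long, 50 mm wide, lying in front of the short foot, thin end roughly towards it. Its top rises evenly from 2 mm at the thin end to 22 mm at the thick end (flat upright end face). Origin: middle of its underside; x axis towards the thin end (thin edge at x = +50 mm, thick end face at x = -50 mm); z up. Friction holds it where it is left.
- balance (a joint): Tilt of the white bench balance (rad): 0 = level, -0.085 = sunk onto its short foot, as it starts. It does not slide; it only rocks about the line through its front left and rear right feet and cannot tilt above 0, where a wedge pushed on jams. Its weight bears on the short foot with a few newtons; pushing the wedge in takes roughly 5 to 20 N.
- balance_mid (a point): Point on the worktop under the middle of the balance (round steel pan, dark display in front); x to its back, y to its left, z up, leaning with it. When level, the housing's underside is 34 mm and its top 81 mm above the worktop; pan 94 mm; front face at x = -100 mm, sides at y = +-107 mm, feet at x = +-75 mm, y = +-85 mm.
- foot_under (a point): Lowest point of the short foot, front right (x = -75, y = -85 mm in balance_mid): a white plastic ball of radius 14 mm on a steel stem, 10 mm above the worktop when level, almost touching it when sunk. The wedge goes under it; the balance is level when the thin edge is about 39 mm past the ball's centre (thick end face 61 mm in front of it).
- short_foot: The short foot itself, fixed to the balance; its origin and axes are those of balance_mid.
- corner_pad: Blue round pad, 34 mm across and 6 mm thick, fixed on the balance's top at the front right corner, straight above the short foot. Origin: middle of its underside; z up.
- pad_top (a point): Middle of the blue pad's upper face, where to press; 87 mm above the worktop when the balance is level, 10 mm less when sunk.
- standard_a: Bystander, loose: white screw-cap bottle with a white cap, 37 mm across, 88 mm tall. Origin: middle of its underside.
- standard_b: Bystander, loose: white screw-cap bottle with a yellow cap, 37 mm across, 88 mm tall. Origin: middle of its underside.
- standard_c: Bystander, loose: white screw-cap bottle with a green cap, 37 mm across, 88 mm tall. Origin: middle of its underside.
- dropper_bottle: Bystander, loose: small brown dropper bottle with a black cap, 30 mm across, 75 mm tall. Origin: middle of its underside.
- beaker: Bystander, loose: clear beaker, 55 mm across, 68 mm tall. Origin: middle of its underside.
- marker: Bystander, loose: red and white felt marker lying along its y axis, 138 mm long, 13 mm thick. Origin: middle of its underside.
- screwdriver: Bystander, loose: screwdriver with a red handle, lying along its y axis, 190 mm long, 27 mm thick. Origin: middle of its underside.

How it is judged:
On the way, in this order (a step that is already met when the one before it is completed fails the run):
1. the wedge, pushed under the short foot, carries it with the balance level; nobody presses the pad yet (value of joint balance above -0.012 rad and contact force between short_foot and wedge above 0.5 N and contact force between the fingers and corner_pad below 0.5 N), for 0.2 s.
2. the fingers press the blue pad down with more than 3 N and the balance stays level (value of joint balance above -0.014 rad and contact force between the fingers and corner_pad above 3 N), for 0.2 s.
At the end, for the whole second after the job is handed in: The balance is level within 0.012 rad and still, its short foot bears on the wedge with more than 0.5 N, and the wedge lies flat on the worktop (within 4 mm and 0.06 rad) and still (value of joint balance above -0.012 rad and contact force between short_foot and wedge above 0.5 N and velocity of joint balance between -0.02 and 0.02 rad/s and linear speed of wedge below 0.01 m/s and height (world z) of wedge below 0.004 m and angle between wedge's own z axis and vertical below 0.06 rad); the robot touches nothing.
It fails at once if the wedge is lifted off the worktop or tipped up (more than 12 mm, or 0.3 rad) (height (world z) of wedge above 0.012 m or angle between wedge's own z axis and vertical above 0.3 rad).
It fails at once if one of the bystanders is displaced by more than 25 mm (distance of any of standard_a, standard_b, standard_c, dropper_bottle, beaker, marker, screwdriver from where it was at the start of the episode above 0.025 m).
It also fails if it takes over 51 s, if anything falls off the work surface, if the arm or the gripper's body presses on something with over 40 N, if the wrist force passes 120 N, or if a joint passes its speed limit or range.

### The arm

A 6-joint arm with a two-finger parallel gripper is mounted at the origin on a cart in front of the work surface, level with it; the furniture and walls round the work are solid. World frame = base frame: x ahead of the robot, y to its left, z up, the work surface at z = 0. Lengths are in m, angles in rad, forces in N, time in s.
With the tool pointing down it reaches from about 0.3 to 0.875 m from the base axis. Payload 6.4 kg.
Tool frame: the origin (TCP) lies at the very end of the fingers, on their centre line; the grasp point (between the pads) lies 19 mm behind it; z points along the fingers, y is the line along which they close (so a half turn about z gives the same grasp; the last joint's range is limited). The gripper opens to 85 mm and grips with 20 to 120 N. Pads are 22 mm wide; open, the fingers measure 114 mm over their backs; the gripper's body (76 mm by 85 mm) begins 54 mm behind the grasp point. The pads swing forward as they close: fully open they stand 13 mm farther back than shut.
Start: joints at [1.111, 0.181, 1.607, -0, 1.354, -0.206], TCP at [0.144, 0.557, 0.231] pointing down, gripper open.
Joint ranges: [-2.99, 2.99], [-0.89, 2.07], [0.3, 2.58], [-1.14, 4.28], [0, 2.63], [-3.12, 3.12]. Speed limits (rad/s): [2.57, 2.57, 3.01, 3.14, 3.14, 3.14].

### API

Orientations are given as a unit quaternion [w, x, y, z].
In Python, from bench import telemetry, camera, ctrl, spotter gives the robot as it stands.
- The arm moves only by the tool send_rows, never from a script. Its argument "series" is a list of rows, each a list of 3 entries, a list of its own where there are three numbers: the turn, a rotation vector about the world's x, y, z in degrees, then the shift along the world's x, y, z in mm, then the closure, from -1 (fully open) to 1 (shut), so that 0 is half open. In form: [[[rx, ry, rz], [dx, dy, dz], gripper], ...]. A call has 1 to 10 rows; each row is the pose to reach, as a shift and turn from the pose commanded when the call began; what a row does not reach only later rows make up. A row lasts 1/8 s, in which the tool goes at most 62.5 mm and 10.7 degrees, less where a joint would pass 70% of its speed; a pose out of reach is approached as far as the arm can. A call with a gripper value outside its range is refused whole. The fingers move at their own pace and stop on an object; the grip force is fixed at half the most. Time passes only in rows, so rows that repeat a pose let the fingers close. It gives the time, the measured TCP pose, the force, the opening and the grip force at its end, in the units of the state.
- telemetry.get_obs(): the state, without advancing time (a new reading comes with each control period).
- camera(name): name is "scene" or "top"; returns a dict with "pixels" (400x640x3 uint8, red, green, blue), "camera_matrix" (3x3 intrinsics, pixels), "dist_coeffs" ([k1, k2, p1, p2, k3] as OpenCV has them; the pictures are not rectified), "xyz" and "orientation" of the camera in the world. Camera axes: x right, y up, looking along -z (the intrinsics and any distortion apply to the point x, -y, -z); pixel columns grow to the right and rows downward; lengths in m; the calibration is good to about 2 mm. A picture is of the moment at which its call begins. There is no depth.
- ctrl.hand_in(): hands the job in; it is judged then, once.
Trained networks look in the newest picture that a camera, given by its name, has taken for a name from the list of things; names that differ only in an ending like _2 or _b are one class to them, and where a whole thing is asked for, a point or a joint stands for the part that bears it (a point fixed in the world has none). Each returns a list of dicts, best first, with "conf" (0 to 1); they miss things now and then, are a little off and sometimes report something else, mostly with a low value. They report only what shows in the picture. A call takes as long as a camera call.
- spotter.boxes_of(thing, camera): "xyz" ([x, y, z] in m, in world coordinates, good to about 4 mm: the middle of the surface that is visible of it).
- spotter.landmark_of(thing, camera): "xyz" ([x, y, z] in m, in world coordinates, good to about 4 mm: a listed point, or the origin of a listed thing).
The state is a dict: "time_s": time; "q": joint angles; "dq": joint speeds; "joint_efforts": joint torques, N m; "eef_pos": TCP position; "eef_rot": TCP orientation; "wrist_force": force on the tool from outside, world axes, zero at the start; "torque": the same for the moment, N m; "opening": opening from 0.0 (shut) to 1.0 (fully open); "grasp_force": force on a finger pad.
Only numpy, scipy, OpenCV 4.12 (cv2) and the standard library are available. Lean on these libraries where they do the work, as an engineer would, in place of code of your own. Each camera call takes 0.05 s, during which the arm holds its last target. There are 200 camera calls.

## Working session

There is one attempt and no reset: what is moved stays moved. The work goes in short steps, Python scripts to look and compute and a tool call to move; the robot and the scene stay as the last step left them, time stands still between calls to the robot, and variables do not carry over. Pictures are saved under pics/ and viewed, at most 10 in all, crops included, and the job is handed in when it is done.

Besides the shell and the picture viewer there is one more tool, called after "Request:" by a JSON object that holds its "method" and its "body", one argument or row to a line. send_rows: Moves the arm, as the interface text tells. Its arguments: {"type":"object","properties":{"series":{"type":"array","items":{"type":"array"}}},"required":["series"]}

```bash
mkdir -p pics; python3 - <<'E'
from bench import telemetry, camera, spotter
import cv2
for n in("scene","top"):
    c=camera(n); cv2.imwrite(f"pics/{n}0.png",c["pixels"][:,:,::-1]); print(n,c["xyz"],c["orientation"],c["camera_matrix"],c["dist_coeffs"])
    for t in("wedge","foot_under","balance_mid","pad_top","corner_pad","standard_a","dropper_bottle","beaker","marker","screwdriver"):
        print(t,[(round(d["conf"],2),[round(float(v),3) for v in d["xyz"]]) for d in spotter.landmark_of(t,n)][:4])
o=telemetry.get_obs();print(o)
E
```

```text
scene [0.17776133 0.83906269 0.75298261] [-0.20519106 -0.09772425  0.43510167  0.87122508] [[365.33826069   0.         324.23068693]
 [  0.         365.33826069 195.95539532]
 [  0.           0.           1.        ]] [-0.07029835  0.          0.          0.          0.        ]
wedge [(0.88, [0.518, -0.08, -0.002]), (0.53, [0.623, -0.074, 0.067]), (0.49, [0.634, -0.07, -0.001])]
foot_under [(0.74, [0.634, -0.071, -0.003])]
balance_mid []
pad_top [(0.56, [0.42, -0.403, 0.001]), (0.54, [0.628, -0.076, 0.078])]
corner_pad [(0.63, [0.628, -0.07, 0.069])]
standard_a [(0.61, [0.421, 0.22, 0.001]), (0.6, [0.509, 0.247, -0.002]), (0.57, [0.42, -0.302, 0.0])]
dropper_bottle [(0.62, [0.427, 0.314, 0.001])]
beaker []
marker [(0.42, [0.424, -0.401, 0.002])]
screwdriver [(0.88, [0.409, 0.473, 0.001])]
top [0.43750376 0.03235177 1.54160649] [-0.69940045 -0.02948573  0.02972101  0.71350281] [[458.88891294   0.         320.66676341]
 [  0.         458.88891294 199.56345758]
 [  0.           0.           1.        ]] [-0.02275609  0.          0.          0.          0.        ]
wedge [(0.57, [0.521,
[... 483 characters left out ...]
76, -0.002])]
{'time_s': 1.1, 'q': array([ 1.11068885e+00,  1.80778607e-01,  1.60702829e+00,  5.73331712e-06,
        1.35384107e+00, -2.06334385e-01]), 'dq': array([-0.00043974,  0.00285472,  0.00052148,  0.00116944, -0.00058232,
       -0.00046793]), 'joint_efforts': array([-2.43033692e-04, -4.44865930e+01, -3.51680803e+01, -1.79277354e-04,
        3.86561587e-04, -1.09513303e-05]), 'eef_pos': array([0.14435381, 0.55657381, 0.2312868 ]), 'eef_rot': array([-1.16916769e-05,  1.26546951e-01,  9.91960618e-01, -2.52198478e-05]), 'wrist_force': array([ 0.60615132,  0.03159865, -0.36626489]), 'torque': array([0.01959421, 0.01532043, 0.04997188]), 'grasp_force': 0.0, 'opening': 0.9995900628058431}
```

View pics/top0.png

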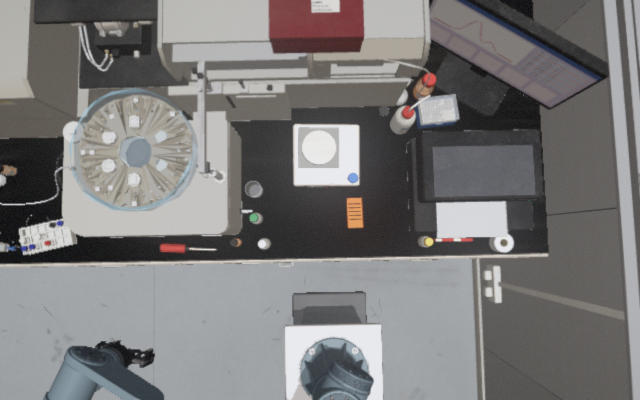

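View pics/scene0.png

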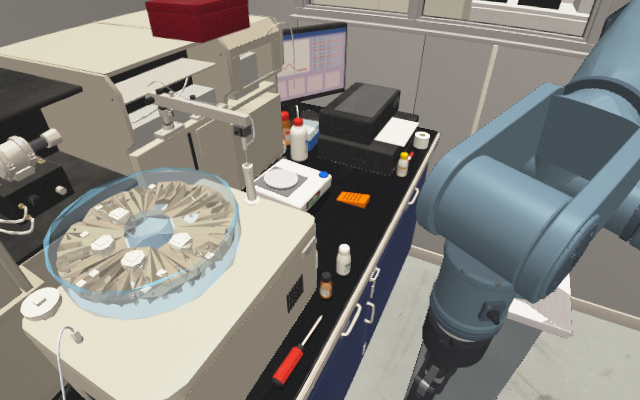

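```bash
cat > h.py <<'E'
import cv2,numpy as np
from scipy.spatial.transform import Rotation as R
def ray(c,px,z):
    px=np.asarray(px,float).reshape(-1,1,2)
    u=cv2.undistortPoints(px,np.array(c["camera_matrix"]),np.array(c["dist_coeffs"])).reshape(-1,2)
    q=c["orientation"]; r=R.from_quat([q[1],q[2],q[3],q[0]])
    d=r.apply(np.c_[u[:,0],-u[:,1],-np.ones(len(u))]); p=np.array(c["xyz"])
    return p+d*((z-p[2])/d[:,2])[:,None]
def quad(c,m,z):
    k=max(cv2.findContours(m.astype(np.uint8),cv2.RETR_EXTERNAL,cv2.CHAIN_APPROX_NONE)[0],key=cv2.contourArea)
    w=ray(c,k.reshape(-1,2),z)[:,:2]*1000
    return cv2.minAreaRect(w.astype(np.float32)),len(k)
def report(c):
    h=cv2.cvtColor(c["pixels"],cv2.COLOR_RGB2HSV); H,S,V=h[...,0],h[...,1],h[...,2]
    o=(H>5)&(H<22)&(S>170)&(V>110)
    o[:,:340]=0;o[:,375:]=0;o[:165]=0;o[240:]=0
    print("wedge",quad(c,cv2.morphologyEx(o.astype(np.uint8),cv2.MORPH_CLOSE,np.ones((7,7))),.012))
    w=(((S<60)&(V>120))); w[:118]=0;w[192:]=0;w[:,:285]=0;w[:,370:]=0
    print("balance",quad(c,w,.075))
    b=(H>100)&(H<125)&(S>150)&(V>90); b[:,:340]=0;b[:,366:]=0;b[:165]=0;b[192:]=0
    y,x=np.nonzero(b); print("pad",ray(c,[x.mean(),y.mean()],.077),len(x))
E
python3 - <<'E'
from bench import camera
from h import *
c=camera("top");report(c)
cv2.imwrite("pics/crop.png",cv2.resize(c["pixels"][110:250,280:420,::-1],None,fx=4,fy=4,interpolation=cv2.INTER_CUBIC))
E
```

```text
Traceback (most recent call last):
  File "h.py", line 17, in report
    print("wedge",quad(c,cv2.morphologyEx(o.astype(np.uint8),cv2.MORPH_CLOSE,np.ones((7,7))),.012))
                  ~~~~^^^^^^^^^^^^^^^^^^^^^^^^^^^^^^^^^^^^^^^^^^^^^^^^^^^^^^^^^^^^^^^^^^^^^^^^^^^^
  File "h.py", line 10, in quad
    k=max(cv2.findContours(m.astype(np.uint8),cv2.RETR_EXTERNAL,cv2.CHAIN_APPROX_NONE)[0],key=cv2.contourArea)
ValueError: max() iterable argument is empty
```

```bash
python3 - <<'E'
from bench import camera
from h import *
c=camera("top")
h=cv2.cvtColor(c["pixels"],cv2.COLOR_RGB2HSV); print(h[205:222:4,350:361:3].tolist(),h[178,353],h[130,325])
cv2.imwrite("pics/crop.png",cv2.resize(c["pixels"][110:250,280:420,::-1],None,fx=4,fy=4,interpolation=cv2.INTER_CUBIC))
E
sed -i 's/(H>5)&(H<22)&(S>170)/(H>3)\&(H<25)\&(S>120)/' h.py
python3 - <<'E'
from bench import camera
from h import *
report(camera("top"))
E
```

```text
[[[14, 142, 219], [13, 141, 223], [14, 141, 222], [14, 141, 223]], [[13, 140, 224], [14, 141, 223], [14, 142, 226], [14, 143, 226]], [[14, 140, 227], [14, 141, 226], [14, 142, 223], [14, 143, 223]], [[14, 141, 226], [14, 141, 224], [14, 139, 225], [14, 142, 224]], [[14, 142, 227], [14, 142, 226], [14, 143, 226], [14, 142, 226]]] [108 113 224] [ 15   3 183]
wedge (((518.7667846679688, -82.89950561523438), (53.40747833251953, 100.22508239746094), 88.85563659667969), 86)
balance (((705.5193481445312, 10.403915405273438), (214.73623657226562, 203.02801513671875), 88.85435485839844), 249)
pad [[nan nan nan]] 0h.py:21: RuntimeWarning: Mean of empty slice.
  y,x=np.nonzero(b); print("pad",ray(c,[x.mean(),y.mean()],.077),len(x))
  ret = ret.dtype.type(ret / rcount)
```

View pics/crop.png

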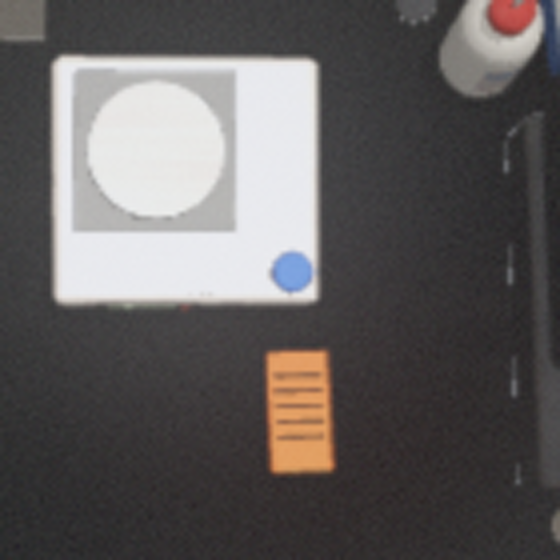

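```bash
sed -i 's/(S>150)&(V>90)/(S>80)\&(V>90)/' h.py
python3 - <<'E'
from bench import camera
from h import *
c=camera("top");report(c)
h=cv2.cvtColor(c["pixels"],cv2.COLOR_RGB2HSV); H,S,V=h[...,0],h[...,1],h[...,2]
o=((H>3)&(H<25)&(S>110)&(V>110)); o[:,:340]=0;o[:,375:]=0;o[:190]=0;o[240:]=0
y,x=np.nonzero(cv2.morphologyEx(o.astype(np.uint8),cv2.MORPH_CLOSE,np.ones((7,7))))
w=ray(c,np.c_[x,y],.012)[:,:2]*1000; u,s,v=np.linalg.svd(w-w.mean(0),full_matrices=False)
print(w.mean(0),np.degrees(np.arctan(v[0,1]/v[0,0])))
a=np.radians(5); Q=R.from_rotvec(np.radians(-12)*np.array([-np.sin(a),np.cos(a),0]))*R.from_euler('z',19.5,degrees=True)
print(Q.as_rotvec(degrees=True))
E
```

```text
wedge (((518.7667846679688, -82.89950561523438), (53.40747833251953, 100.22508239746094), 88.85563659667969), 86)
balance (((705.5193481445312, 10.403915405273438), (214.73623657226562, 203.0279998779297), 88.85435485839844), 249)
pad [[ 0.6295837  -0.07399864  0.077     ]] 68
[520.74369711 -81.26703841] 1.0682028507602888
[ -0.99849644 -12.01652752  19.42839158]
```

Request:
{"method": "send_rows", "body": {
  "series": [
    [[0,0,0],[0,0,0],0.4],
    [[0,0,4],[50,-40,0],0.4],
    [[0,0,8],[80,-90,0],0.4],
    [[0,0,12],[110,-150,0],0.4],
    [[0,0,16],[140,-210,0],0.4],
    [[0,0,19.5],[170,-270,0],0.4],
    [[0,0,19.5],[200,-330,0],0.4],
    [[0,0,19.5],[220,-390,0],0.4],
    [[0,0,19.5],[240,-450,0],0.4],
    [[0,0,19.5],[260,-500,0],0.4]
  ]
}}

```text
time_s: 2.55
eef_pos: [0.4009, 0.0649, 0.2318]
eef_rot: [0.001, -0.043, 0.999, -0.0]
wrist_force: [1.6, 1.4, -0.9]
opening: 0.303
grasp_force: 0.0
```

Request:
{"method": "send_rows", "body": {
  "series": [
    [[0,-4,-1],[10,-50,0],0.4],
    [[0,-8,-1],[20,-100,0],0.4],
    [[-0.8,-12,-1],[31,-145,0],0.4],
    [[-0.8,-12,-1],[31,-145,-50],0.4],
    [[-0.8,-12,-1],[31,-145,-100],0.4],
    [[-0.8,-12,-1],[31,-145,-150],0.4],
    [[-0.8,-12,-1],[31,-145,-190],0.4],
    [[-0.8,-12,-1],[31,-145,-210],0.4],
    [[-0.8,-12,-1],[31,-145,-224],0.4],
    [[-0.8,-12,-1],[31,-145,-224],0.4]
  ]
}}

```text
time_s: 3.8
eef_pos: [0.4306, -0.0777, 0.0064]
eef_rot: [0.103, -0.034, 0.994, -0.011]
wrist_force: [-0.8, -0.0, 0.7]
opening: 0.299
grasp_force: 0.0
```

```bash
python3 - <<'E'
from bench import camera,telemetry
from h import *
o=telemetry.get_obs();print(o["eef_pos"],o["eef_rot"],o["wrist_force"])
q=o["eef_rot"];print(R.from_quat([*q[1:],q[0]]).as_matrix().round(3))
c=camera("top");s=camera("scene")
a=cv2.resize(c["pixels"][110:250,280:420,::-1],(400,400));b=cv2.resize(s["pixels"][140:240,270:400,::-1],(400,308))
cv2.imwrite("pics/pre.png",np.hstack([a,np.vstack([b,np.zeros((92,400,3),np.uint8)])]))
E
```

```text
[ 0.43060591 -0.07770375  0.00642393] [ 0.10306902 -0.03420337  0.9940271  -0.01081767] [-0.83707879 -0.04627009  0.7088392 ]
[[-0.976 -0.066  0.206]
 [-0.07   0.997 -0.014]
 [-0.204 -0.029 -0.979]]
```

View pics/pre.png

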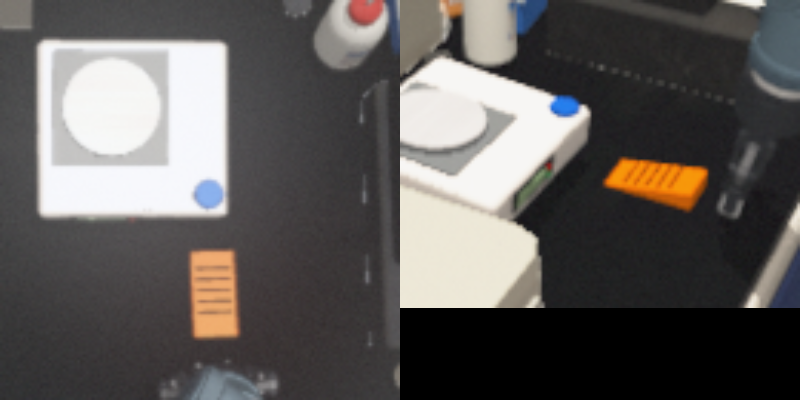

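Request:
{"method": "send_rows", "body": {
  "series": [
    [[0,0,0],[0,-10,0],0.4],
    [[0,0,0],[10,-9,0],0.4],
    [[0,0,0],[20,-8.5,0],0.4],
    [[0,0,0],[28,-8,0],0.4],
    [[0,0,0],[36,-7.5,0],0.4],
    [[0,0,0],[44,-7,0],0.4],
    [[0,0,0],[52,-6.5,0],0.4],
    [[0,0,0],[60,-6,0],0.4],
    [[0,0,0],[66,-5.5,0],0.4],
    [[0,0,0],[66,-5.5,0],0.4]
  ]
}}

```text
time_s: 5.15
eef_pos: [0.4979, -0.0837, 0.0073]
eef_rot: [0.104, -0.034, 0.994, -0.012]
wrist_force: [-0.3, 0.4, 0.5]
opening: 0.302
grasp_force: 0.0
```

```bash
cat > look.py <<'E'
import sys
from bench import camera,telemetry,spotter
from h import *
o=telemetry.get_obs();print(o["time_s"],o["eef_pos"],o["wrist_force"])
c=camera("top");s=camera("scene")
for n in("top","scene"):
  for t in("wedge","foot_under","pad_top"): print(n,t,[(round(d["conf"],2),np.round(d["xyz"],3).tolist()) for d in spotter.landmark_of(t,n)][:2])
a=cv2.resize(c["pixels"][110:250,280:420,::-1],(400,400));b=cv2.resize(s["pixels"][140:240,270:400,::-1],(400,308))
cv2.imwrite(f"pics/{sys.argv[1]}.png",np.hstack([a,np.vstack([b,np.zeros((92,400,3),np.uint8)])]))
E
python3 look.py push1
```

```text
5.15 [ 0.497929   -0.08366288  0.00734787] [-0.33211178  0.35957813  0.53425391]
top wedge [(0.83, [0.558, -0.075, 0.001]), (0.46, [0.628, -0.073, 0.07])]
top foot_under []
top pad_top [(0.5, [0.626, -0.073, 0.073])]
scene wedge [(0.84, [0.558, -0.071, -0.001]), (0.61, [0.633, -0.068, 0.002])]
scene foot_under [(0.86, [0.632, -0.067, 0.001]), (0.65, [0.411, 0.476, 0.002])]
scene pad_top [(0.62, [0.628, -0.075, 0.077]), (0.4, [0.632, -0.072, 0.002])]
```

View pics/push1.png

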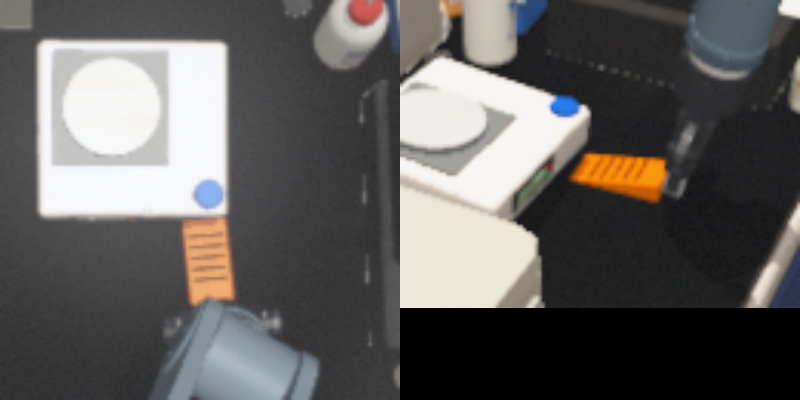

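Request:
{"method": "send_rows", "body": {
  "series": [
    [[0,0,0],[6,0,0],0.4],
    [[0,0,0],[12,0.5,0],0.4],
    [[0,0,0],[18,0.5,0],0.4],
    [[0,0,0],[24,1,0],0.4],
    [[0,0,0],[30,1,0],0.4],
    [[0,0,0],[36,1.5,0],0.4],
    [[0,0,0],[42,1.5,0],0.4],
    [[0,0,0],[48,2,0],0.4],
    [[0,0,0],[53,2,0],0.4],
    [[0,0,0],[53,2,0],0.4]
  ]
}}

```text
time_s: 6.8
eef_pos: [0.5494, -0.081, 0.0065]
eef_rot: [0.103, -0.035, 0.994, -0.011]
wrist_force: [-3.0, 0.3, 0.1]
opening: 0.299
grasp_force: 1.8
```

```bash
python3 look.py push2
```

```text
6.8 [ 0.54941386 -0.0810371   0.00648458] [-3.03176514  0.28896362  0.13470619]
top wedge [(0.54, [0.609, -0.074, -0.001])]
top foot_under []
top pad_top [(0.44, [0.635, -0.068, 0.081]), (0.42, [0.425, 0.219, 0.002])]
scene wedge [(0.57, [0.608, -0.07, -0.002])]
scene foot_under [(0.82, [0.635, -0.07, 0.007])]
scene pad_top [(0.64, [0.629, -0.073, 0.085])]
```

View pics/push2.png

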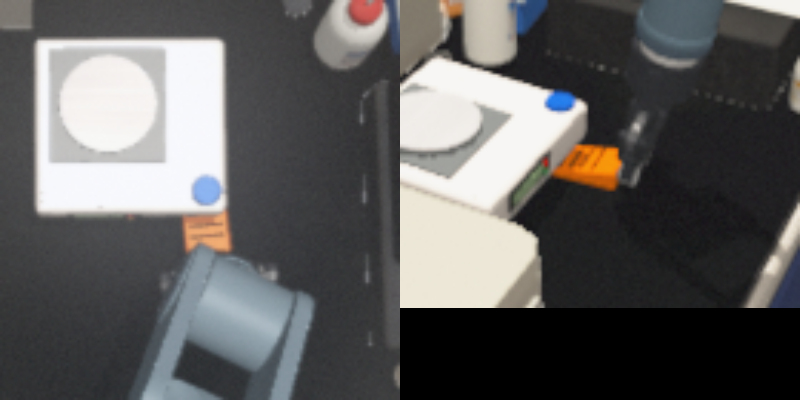

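Request:
{"method": "send_rows", "body": {
  "series": [
    [[0,0,0],[3,0,0],0.4],
    [[0,0,0],[5,0,0],0.4],
    [[0,0,0],[7,0,0],0.4],
    [[0,0,0],[9,0,0],0.4],
    [[0,0,0],[9,0,0],0.4]
  ]
}}

```text
time_s: 7.82
eef_pos: [0.5594, -0.0817, 0.0072]
eef_rot: [0.104, -0.034, 0.994, -0.011]
wrist_force: [-4.4, 1.0, -1.7]
opening: 0.301
grasp_force: 2.0
```

Request:
{"method": "send_rows", "body": {
  "series": [
    [[0,0,0],[1,0,0],0.4],
    [[0,0,0],[1,0,0],0.4]
  ]
}}

```text
time_s: 8.07
eef_pos: [0.5604, -0.0816, 0.0073]
eef_rot: [0.104, -0.034, 0.994, -0.011]
wrist_force: [-3.8, -0.5, -1.6]
opening: 0.299
grasp_force: 2.2
```

Request:
{"method": "send_rows", "body": {
  "series": [
    [[0,0,0],[1,0,0],0.4],
    [[0,0,0],[1,0,0],0.4]
  ]
}}

```text
time_s: 8.32
eef_pos: [0.5616, -0.0817, 0.0073]
eef_rot: [0.104, -0.034, 0.994, -0.012]
wrist_force: [-4.7, 0.8, -1.6]
opening: 0.301
grasp_force: 2.1
```

Request:
{"method": "send_rows", "body": {
  "series": [
    [[0,0,0],[1,0,0],0.4],
    [[0,0,0],[1,0,0],0.4]
  ]
}}

```text
time_s: 8.57
eef_pos: [0.5626, -0.0816, 0.0074]
eef_rot: [0.104, -0.034, 0.994, -0.012]
wrist_force: [-3.9, 0.3, -2.0]
opening: 0.3
grasp_force: 2.0
```

Request:
{"method": "send_rows", "body": {
  "series": [
    [[0,0,0],[1,0,0],0.4],
    [[0,0,0],[1,0,0],0.4]
  ]
}}

```text
time_s: 8.82
eef_pos: [0.5633, -0.0816, 0.0072]
eef_rot: [0.104, -0.034, 0.994, -0.011]
wrist_force: [-3.7, 0.1, -2.7]
opening: 0.304
grasp_force: 2.3
```

Request:
{"method": "send_rows", "body": {
  "series": [
    [[0,0,0],[1,0,0],0.4],
    [[0,0,0],[1,0,0],0.4]
  ]
}}

```text
time_s: 9.07
eef_pos: [0.564, -0.0815, 0.007]
eef_rot: [0.104, -0.034, 0.994, -0.011]
wrist_force: [-5.3, -0.8, -2.1]
opening: 0.298
grasp_force: 2.7
```

```bash
python3 look.py push3
```

```text
9.075 [ 0.56395772 -0.08152224  0.00695737] [-5.33126937 -0.77049003 -2.13407351]
top wedge [(0.5, [0.626, -0.073, 0.001])]
top foot_under []
top pad_top [(0.52, [0.636, -0.065, 0.084])]
scene wedge [(0.48, [0.622, -0.071, 0.0])]
scene foot_under [(0.61, [0.632, -0.07, 0.008])]
scene pad_top [(0.51, [0.631, -0.072, 0.088])]
```

View pics/push3.png

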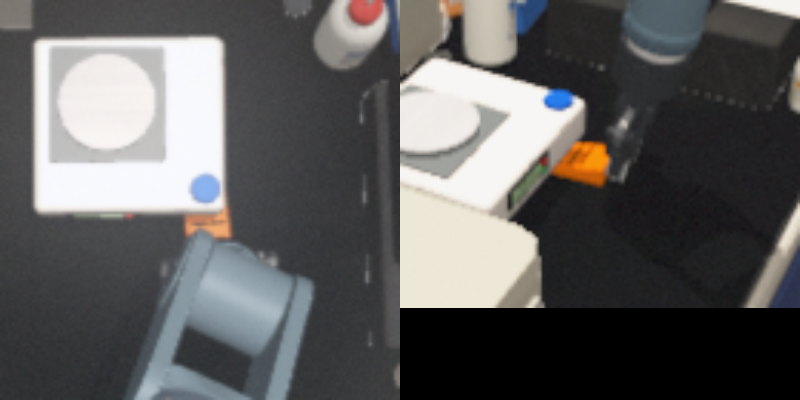

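Request:
{"method": "send_rows", "body": {
  "series": [
    [[0,0,0],[1,0,0],0.4],
    [[0,0,0],[2,0,0],0.4],
    [[0,0,0],[2,0,0],0.4]
  ]
}}

```text
time_s: 9.85
eef_pos: [0.565, -0.0813, 0.0065]
eef_rot: [0.103, -0.034, 0.994, -0.011]
wrist_force: [-9.4, -1.2, -0.2]
opening: 0.304
grasp_force: 4.4
```

Request:
{"method": "send_rows", "body": {
  "series": [
    [[0,0,0],[1,0,0],0.4],
    [[0,0,0],[2,0,0],0.4],
    [[0,0,0],[2,0,0],0.4]
  ]
}}

```text
time_s: 10.22
eef_pos: [0.5655, -0.0812, 0.0064]
eef_rot: [0.101, -0.035, 0.994, -0.011]
wrist_force: [-18.3, -1.5, 7.8]
opening: 0.302
grasp_force: 8.8
```

Request:
{"method": "send_rows", "body": {
  "series": [
    [[0,0,0],[-10,0,0],0.4],
    [[0,0,0],[-30,-2,0],0.4],
    [[0,0,0],[-50,-3,0],0.4],
    [[0,0,0],[-60,-3,0],0.4],
    [[0,0,0],[-60,-3,50],0.4],
    [[0,0,0],[-60,-3,100],0.4],
    [[0,0,0],[-60,-3,150],1],
    [[0,6,0],[-60,0,180],1],
    [[0,12,0],[-30,5,180],1],
    [[0,12,0],[-30,5,180],1]
  ]
}}

```text
time_s: 11.48
eef_pos: [0.5417, -0.0767, 0.1872]
eef_rot: [0.0, -0.036, 0.999, -0.008]
wrist_force: [0.9, -0.3, -0.8]
opening: -0.001
grasp_force: 0.0
```

```bash
python3 look.py lvl; python3 -c "
from bench import camera
from h import *
report(camera('top'))"
```

```text
11.475 [ 0.5416724  -0.07669428  0.18716154] [ 0.88019125 -0.34743876 -0.84611436]
top wedge []
top foot_under []
top pad_top []
scene wedge [(0.73, [0.626, -0.072, 0.002])]
scene foot_under [(0.97, [0.631, -0.068, 0.008]), (0.44, [0.508, 0.246, -0.003])]
scene pad_top [(0.47, [0.63, -0.07, 0.09]), (0.43, [0.624, -0.071, -0.001])]Traceback (most recent call last):
  File "<string>", line 4, in <module>
    report(camera('top'))
    ~~~~~~^^^^^^^^^^^^^^^
  File "h.py", line 17, in report
    print("wedge",quad(c,cv2.morphologyEx(o.astype(np.uint8),cv2.MORPH_CLOSE,np.ones((7,7))),.012))
                  ~~~~^^^^^^^^^^^^^^^^^^^^^^^^^^^^^^^^^^^^^^^^^^^^^^^^^^^^^^^^^^^^^^^^^^^^^^^^^^^^
  File "h.py", line 10, in quad
    k=max(cv2.findContours(m.astype(np.uint8),cv2.RETR_EXTERNAL,cv2.CHAIN_APPROX_NONE)[0],key=cv2.contourArea)
ValueError: max() iterable argument is empty
```

View pics/lvl.png

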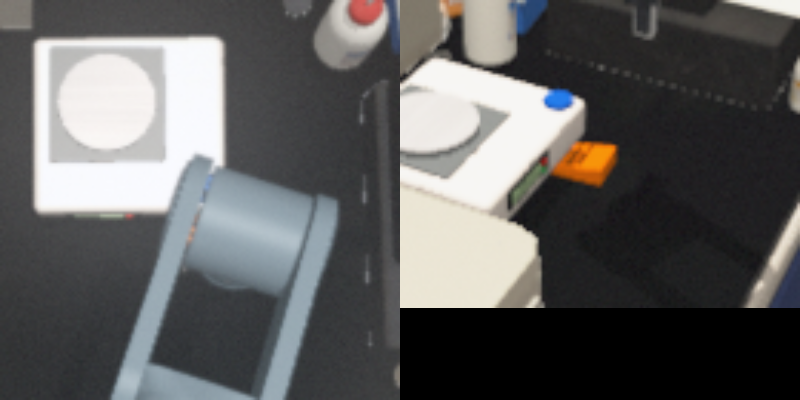

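Request:
{"method": "send_rows", "body": {
  "series": [
    [[0,0,0],[40,3,0],1],
    [[0,0,0],[88,6,0],1],
    [[0,0,0],[88,6,-40],1],
    [[0,0,0],[88,6,-80],1],
    [[0,0,0],[88,6,-92],1],
    [[0,0,0],[88,6,-97],1],
    [[0,0,0],[88,6,-99],1],
    [[0,0,0],[88,6,-99],1]
  ]
}}

```text
time_s: 12.92
eef_pos: [0.6273, -0.0709, 0.0898]
eef_rot: [0.001, -0.035, 0.999, -0.008]
wrist_force: [-0.3, 0.1, 0.1]
opening: 0.002
grasp_force: 0.0
```

Request:
{"method": "send_rows", "body": {
  "series": [
    [[0,0,0],[0,0,-2],1],
    [[0,0,0],[0,0,-2],1]
  ]
}}

```text
time_s: 13.18
eef_pos: [0.6271, -0.0708, 0.0871]
eef_rot: [0.001, -0.035, 0.999, -0.008]
wrist_force: [0.5, -0.2, 2.7]
opening: -0.001
grasp_force: 1.3
```

Contact at 87 mm, exactly the level height. Press harder.

Request:
{"method": "send_rows", "body": {
  "series": [
    [[0,0,0],[0,0,-1],1],
    [[0,0,0],[0,0,-2],1],
    [[0,0,0],[0,0,-2],1],
    [[0,0,0],[0,0,-2],1],
    [[0,0,0],[0,0,-2],1]
  ]
}}

```text
time_s: 13.8
eef_pos: [0.6271, -0.0709, 0.0869]
eef_rot: [0.0, -0.035, 0.999, -0.008]
wrist_force: [-5.8, 1.3, 15.0]
opening: -0.001
grasp_force: 7.5
```

Request:
{"method": "send_rows", "body": {
  "series": [
    [[0,0,0],[0,0,-2],1],
    [[0,0,0],[0,0,-2],1],
    [[0,0,0],[0,0,5],1],
    [[0,0,0],[0,0,30],1],
    [[0,0,0],[0,0,80],1],
    [[0,0,0],[-50,0,110],1],
    [[0,0,0],[-110,0,110],1],
    [[0,0,0],[-160,0,110],1],
    [[0,0,0],[-160,0,110],1]
  ]
}}

```text
time_s: 14.92
eef_pos: [0.4629, -0.0698, 0.1934]
eef_rot: [-0.002, -0.035, 0.999, -0.007]
wrist_force: [1.5, 0.2, 0.2]
opening: -0.007
grasp_force: 0.0
```

```bash
python3 look.py end
```

```text
14.925 [ 0.46293278 -0.06975771  0.1933659 ] [1.47197148 0.1956849  0.22901942]
top wedge [(0.48, [0.626, -0.074, 0.001])]
top foot_under []
top pad_top [(0.43, [0.637, -0.067, 0.085]), (0.21, [0.598, 0.247, 0.001])]
scene wedge [(0.63, [0.626, -0.072, 0.0]), (0.31, [0.631, -0.07, 0.089])]
scene foot_under [(0.86, [0.635, -0.07, 0.01])]
scene pad_top [(0.61, [0.632, -0.066, 0.088])]
```

View pics/end.png

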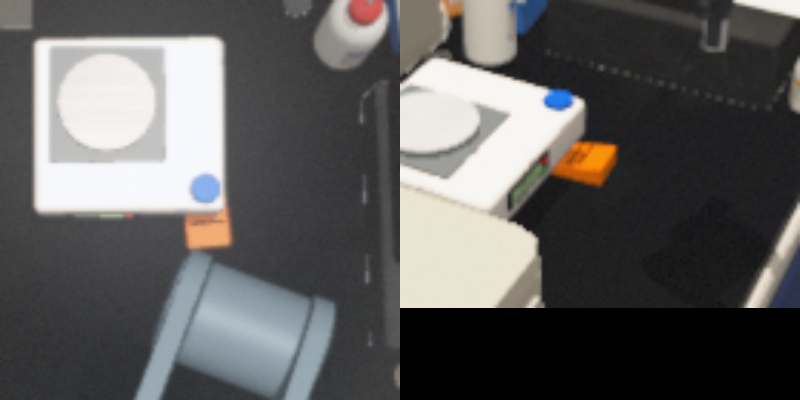

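The wedge is unmoved under the foot (top view about 208,228), the balance is level with the pad at about 205,188, and the gripper is clear of both.

```bash
python3 -c "
from bench import ctrl
print(ctrl.hand_in())"
```

```text
the job is handed in; nothing more can be done
None
```

The job is handed in (no verdict was returned): the wedge is jammed under the short foot, the balance measured level and stayed so under about 15 N on the blue pad, and the arm is clear of everything.

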